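Work the tight bung out of a dip pot

ROBOT

A 6-joint arm with a two-finger parallel gripper is mounted at the origin on the work surface. World frame = base frame: x ahead of the robot, y to its left, z up, the work surface at z = 0. Lengths are in m, angles in degrees, forces in N, time in s.
With the tool pointing down it reaches from about 0.4 to 0.825 m from the base axis. Payload 7 kg.
Tool frame: the origin (TCP) lies at the very end of the fingers, on their centre line; the grasp point (between the pads) lies 19 mm behind it (ctrl.grip_depth is the distance from the TCP to the grasp point, in m); z points along the fingers, y is the line along which they close (so a half turn about z gives the same grasp; the last joint's range is limited). The gripper opens to 88 mm and grips with 3 to 60 N. Pads are 19 mm wide; open, the fingers measure 130 mm over their backs; the gripper's body (78 mm by 193 mm) begins 47 mm behind the grasp point.
Start: joints at [-58.608, 20.546, 0.682, 0, -70.136, -16.507], TCP at [0.173, -0.652, 0.227] pointing down, gripper open.
Joint ranges: [-176.03, 176.03], [-82.01, 121.73], [-58.28, 71.71], [-173.87, 95.51], [-174.79, -0.11], [-173.66, 173.66]. Speed limits (degrees/s): [136.94, 136.94, 172.46, 180, 180, 180].

INTERFACE

Orientations are given as [roll, pitch, yaw] about the fixed x, y, z axes, in that order (R = Rz(yaw) Ry(pitch) Rx(roll)).
In Python, from plant import get_obs, eyes, ctrl, spotter gives the robot as it stands.
- The arm moves only by the shell command python3 -m crank 'ROWS'. ROWS is JSON, one flat list of numbers, 7 for each row, row after row: the turn, a rotation vector about the tool's x, y, z in rad, then the shift along the tool's x, y, z in mm, then the opening, from 0 (shut) to 1 (fully open). A call has 1 to 5 rows; each row shifts and turns the commanded pose from where the row before left it, along the tool's axes as they then stand; what a row does not reach is not made up. A row lasts 1/8 s, in which the tool goes at most 62.5 mm and 10.7 degrees, less where a joint would pass 70% of its speed; a pose out of reach is approached as far as the arm can. A call is refused whole if a number of a shift passes 62.5 or a number of a turn 0.188, either way. A call with a gripper value outside its range is refused whole. The fingers move at their own pace and stop on an object; the grip force is fixed at half the most. Time passes only in rows, so rows that do not move let the fingers close. It gives the time, the measured TCP pose, the force, the opening and the grip force at its end, in the units of the state.
- get_obs(): the state, without advancing time (a new reading comes with each control period).
- eyes.snapshot(name): name is "scene" or "top" or "wrist"; returns the picture (400x640x3 uint8, blue, green, red); there is no depth.
- eyes.camera_model(name): a dict with "fx", "fy", "cx", "cy" (pixels), "extrinsics" (4x4, takes a point from camera to world coordinates). Camera axes: x right, y down, z forward; pixel columns grow to the right and rows downward; lengths in m; the calibration is good to about 2 mm. A picture is of the moment at which its call begins: read the wrist's pose just before it. camera_model takes no time and is no camera call; for the wrist camera it gives the pose at the moment of the call.
- ctrl.close_job(): hands the job in; it is judged then, once.
Trained networks look in the newest picture that a camera, given by its name, has taken for a name from the list of things; names that differ only in an ending like _2 or _b are one class to them, and where a whole thing is asked for, a point or a joint stands for the part that bears it (a point fixed in the world has none). Each returns a list of dicts, best first, with "p" (0 to 1); they miss things now and then, are a little off and sometimes report something else, mostly with a low value. They report only what shows in the picture. A call takes as long as a camera call. They do not tell look-alikes from the thing itself.
- spotter.outline_of(camera, target): "region" (400x640 bool, what is visible of it) and "rect" ([left, top, width, height] in pixels, round what is visible of it).
- spotter.place_of(camera, target): "location" ([column, row] in pixels: a listed point, or the origin of a listed thing).
The state is a dict: "clock": time; "joint_pos": joint angles; "qvel": joint speeds; "tau": joint torques, N m; "tool_pos": TCP position; "orientation": TCP orientation; "force": force on the tool from outside, world axes, zero at the start; "moment": the same for the moment, N m; "opening": finger opening in m; "gripper_force": force on a finger pad.
Only numpy, scipy, OpenCV 4.12 (cv2) and the standard library are available. Lean on these libraries where they do the work, as an engineer would, in place of code of your own. Each camera call takes 0.05 s, during which the arm holds its last target. There are 200 camera calls.

TASK

Open the dip pot that is closed by the flat-tabbed wooden bung: pinch the tab by its two broad faces, rock it over to one side and then to the other, foot still down in the pot, until both rubber seals have given way, then draw it up out of the pot and put it in the shallow plywood tray. Leave the round-knobbed bung where it is.

Things in the scene. Friction and masses are not known exactly. Their poses are not given: they have to be found in the camera images.
- pot: The pot to open: grey steel block 56 (x) x 72 (y) mm, 90 high, fixed by a 94 mm square foot plate. One of three pots in a row, in any order, about 170 mm apart: this one holds the flat-tabbed bung, one a round-knobbed bung, one is open. Origin: centre of its underside; z up, y to the robot's left (yaw within 0.3 rad). Pocket in its top: 30 (x) x 32 (y) mm, 26 deep, its floor at z = 64 mm.
- bung_grip (a point): Centre of the wooden bung's upright flat tab (36 along x, 14 thick along y, 45 high, in mm), 58 above the bung's underside and 32 above the pot's rim. Axes as the pot's at the start, z up the bung. Below the tab: neck 26 (x) x 24 (y), then a foot 6 high, 26 (x) x 29 (y), standing on the pocket's floor under the seals, which stop a straight pull after about 6 mm. Mass about 60 g.
- seal_left (a joint): Outward push of the pot's left (+y) black rubber seal, m: 0 (start) to 0.005. A block 12 mm high, flush with the rim, against the bung's neck; it yields at about 6 N and stays where pushed. Leaning the bung 11 degrees to +y about the middle of its foot (tab centre travels 11 mm) opens it about 4 mm; it overhangs the foot by 2.5 mm. Once both are open the bung lifts out easily.
- seal_right (a joint): The same for the right (-y) seal: grows as the bung, leaned to the pot's -y, pushes it outward. Both must be opened this way while the bung is less than 9 mm up.
- tray: Shallow plywood tray, 180 (x) x 230 (y) mm outside, walls 6 mm thick and 30 mm high, floor 6 mm thick, fixed to the bench between robot and pots. Origin at the centre of its underside, z up. A loose brass ferrule (26 mm wide, 25 high) stands in it near a corner, some 90 mm from the centre; the middle is free. The bung may stand or lie in it.
- knob_center (a point): Middle of the round knob (40 mm across) of the other light wooden bung, in another pot, about 24 mm above that pot's rim. Not to be moved.
Things that resemble listed ones, but are neither listed nor needed, are in the scene too. What is shaped like the part that bears bung_grip but blue is not meant. Leave any pink look-alike of the pot alone.

How it is judged:
By the outcome, as a careful person would: the job done as asked, in the order asked, and still so for the second after the job is handed in, with the robot touching nothing.
It also fails if it takes over 45 s, if anything falls off the work surface, if the arm or the gripper's body presses on something with over 40 N, if the wrist force passes 120 N, or if a joint passes its speed limit or range.

## Working session

There is one attempt and no reset: what is moved stays moved. The work goes in short steps, Python scripts to look and compute and a shell command to move; the robot and the scene stay as the last step left them, time stands still between calls to the robot, and variables do not carry over. Pictures are saved under pics/ and viewed, at most 10 in all, crops included, and the job is handed in when it is done.

```bash
mkdir -p pics; ls; python3 - <<'E'
from plant import get_obs, eyes, ctrl, spotter
import cv2,numpy as np
o=get_obs();print({k:np.round(v,3).tolist() for k,v in o.items()})
a=eyes.snapshot("scene");b=eyes.snapshot("top")
cv2.imwrite("pics/a.png",cv2.resize(np.vstack([a,b]),(800,1000))[:, :] if 0 else a);cv2.imwrite("pics/b.png",b)
for c in("scene","top"):
  m=eyes.camera_model(c);print(c,m["fx"],m["cx"],m["cy"],np.round(m["extrinsics"],3).tolist())
  for t in("pot","bung_grip","tray","knob_center"):
    print(t,[(np.round(d["location"]).tolist(),round(d["p"],2)) for d in spotter.place_of(c,t)])
E
```

```text
pics
{'clock': 0.0, 'joint_pos': [-58.608, 20.59, 0.633, -0.02, -70.136, -16.508], 'qvel': [0.035, -0.064, 0.113, 0.036, 0.073, 0.037], 'tau': [0.001, -58.272, 29.306, 6.998, 0.007, -0.0], 'tool_pos': [0.173, -0.652, 0.226], 'orientation': [179.905, -0.008, -165.123], 'force': [0.059, 0.143, -0.065], 'moment': [0.0, -0.003, -0.006], 'gripper_force': 0.0, 'opening': 0.088}
scene 462.7894078377261 322.7454081865914 199.92418056222633 [[-0.746, 0.485, -0.457, 1.059], [0.666, 0.54, -0.514, 0.727], [-0.003, -0.687, -0.726, 1.034], [0.0, 0.0, 0.0, 1.0]]
pot [([308.0, 271.0], 0.87), ([462.0, 230.0], 0.67)]
bung_grip [([302.0, 250.0], 0.65), ([278.0, 297.0], 0.59)]
tray [([333.0, 219.0], 0.94)]
knob_center [([220.0, 172.0], 0.56)]
top 393.4560423550279 317.04227278167673 201.77661420411934 [[-0.022, -0.999, 0.045, 0.422], [-1.0, 0.022, -0.013, 0.08], [0.012, -0.045, -0.999, 0.989], [0.0, 0.0, 0.0, 1.0]]
pot [([275.0, 140.0], 0.85), ([204.0, 314.0], 0.8)]
bung_grip [([259.0, 86.0], 0.68), ([268.0, 124.0], 0.64)]
tray [([318.0, 215.0], 0.57)]
knob_center [([430.0, 116.0], 0.65)]
```

View pics/a.png

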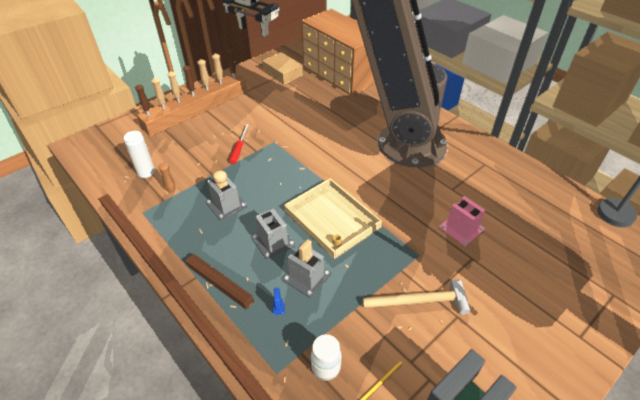

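View pics/b.png

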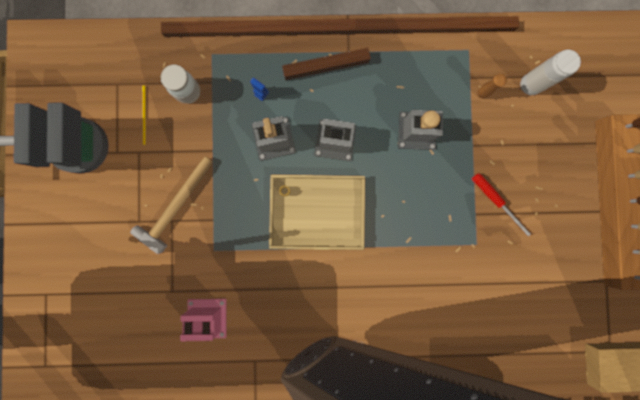

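The scene view shows the tabbed bung at (302,250) in the pot at (308,271), and the top view shows them at (268,124) and (275,140). The knob is at (430,116) in the top view, the blue look-alike at (259,86), and the ferrule at (285,190) in the tray corner. Next I triangulate.

```bash
cat > h.py <<'E'
from plant import get_obs, eyes, ctrl, spotter
import cv2,numpy as np
from scipy.spatial.transform import Rotation as R
def ray(m,p):
    E=np.array(m["extrinsics"]);d=E[:3,:3]@[(p[0]-m["cx"])/m["fx"],(p[1]-m["cy"])/m["fy"],1];return E[:3,3],d/np.linalg.norm(d)
def tri(rs):
    A=sum(np.eye(3)-np.outer(d,d) for o,d in rs);b=sum((np.eye(3)-np.outer(d,d))@o for o,d in rs);return np.linalg.solve(A,b)
def proj(m,P):
    E=np.array(m["extrinsics"]);q=E[:3,:3].T@(np.asarray(P)-E[:3,3]);return [m["fx"]*q[0]/q[2]+m["cx"],m["fy"]*q[1]/q[2]+m["cy"]]
def atz(r,z): return r[0]+r[1]*(z-r[0][2])/r[1][2]
def delta(T,rpy):  # from measured pose to target, tool frame
    o=get_obs();A=R.from_euler("xyz",o["orientation"],degrees=True);B=R.from_euler("xyz",rpy,degrees=True)
    print("shift mm",np.round(A.inv().apply(np.array(T)-o["tool_pos"])*1e3,1),"rotvec",np.round((A.inv()*B).as_rotvec(),3))
E
python3 - <<'E'
from h import *
s=eyes.camera_model("scene");t=eyes.camera_model("top")
for n,a,b in(("grip",(302,250),(268,124)),("pot",(308,271),(275,140)),("tray",(333,219),(318,215)),("knob",(220,172),(430,116))):
    print(n,tri([ray(s,a),ray(t,b)]).round(3))
eyes.snapshot("top");
for d in spotter.outline_of("top","pot")+spotter.outline_of("top","bung_grip"):
    c=cv2.findContours(d["region"].astype(np.uint8),0,1)[0];c=max(c,key=cv2.contourArea);print(d["rect"],d["p"],cv2.minAreaRect(c))
print(get_obs()["clock"]); delta([.56,.185,.30],[180,0,-165+90])
wm=eyes.camera_model("wrist");E=np.array(wm["extrinsics"]);o=get_obs();A=R.from_euler("xyz",o["orientation"],degrees=True)
print(wm["fx"],"cam in tool",A.inv().apply(E[:3,3]-o["tool_pos"]).round(3),(A.inv().as_matrix()@E[:3,:3]).round(2).tolist())
E
```

```text
grip [0.636 0.174 0.122]
pot [0.621 0.171 0.014]
tray [ 0.432  0.066 -0.01 ]
knob [ 0.641 -0.181  0.141]
[254.4, 114.8, 42.3, 46.5] 0.65 ((273.65447998046875, 137.5028076171875), (40.399757385253906, 38.82574462890625), 77.00537872314453)
[181.0, 296.3, 47.2, 45.7] 0.59 ((203.5, 319.5), (43.0, 47.0), 90.0)
[250.4, 78.5, 17.5, 19.1] 0.67 ((258.25, 88.24999237060547), (21.92030906677246, 12.727922439575195), 45.0)
[265.7, 117.8, 7.8, 20.2] 0.6 ((270.0, 127.5), (17.0, 10.0), 90.0)
[421.2, 108.5, 21.2, 20.4] 0.24 ((429.5, 119.5), (17.0, 17.0), 90.0)
0.65
shift mm [-588.7  709.9  -73.4] rotvec [-0.     0.    -1.573]
324.0146776822695 cam in tool [ 0.068 -0.    -0.159] [[-0.0, -0.97, -0.26], [1.0, -0.0, -0.0], [0.0, -0.26, 0.97]]
```

```bash

python3 -m crank '[0,0,0,-40,42,-4,1, 0,0,0,-40,42,-4,1, 0,0,0,-40,42,-4,1, 0,0,0,-40,42,-4,1, 0,0,0,-40,42,-4,1]'
python3 -m crank '[0,0,0,-40,42,-3,1, 0,0,0,-40,42,-3,1, 0,0,0,-40,42,-3,1, 0,0,0,-40,42,-3,1, 0,0,0,-40,42,-3,1]'
python3 -m crank '[0,0,0,-40,42,-3,1, 0,0,0,-40,42,-3,1, 0,0,0,-40,42,-3,1, 0,0,0,-40,42,-3,1, 0,0,0,-40,42,-3,1]'
python3 - <<'E'
from h import *
delta([.625,.172,.28],[180,0,-167])
E
```

```text
clock: 1.27
tool_pos: [0.3134, -0.3964, 0.247]
orientation: [-180.0, 0.0, -165.1]
force: [2.0, -0.3, -0.5]
opening: 0.0877
gripper_force: 0.0
clock: 1.9
tool_pos: [0.4527, -0.1418, 0.2622]
orientation: [-180.0, 0.1, -165.1]
force: [0.8, -0.5, 1.3]
opening: 0.0875
gripper_force: 0.0
clock: 2.52
tool_pos: [0.5921, 0.1125, 0.277]
orientation: [180.0, 0.0, -165.1]
force: [0.5, -0.9, 1.1]
opening: 0.0876
gripper_force: 0.0
shift mm [-47.1  49.   -2.9] rotvec [0.    0.001 0.033]
```

```bash

python3 - <<'E'
from h import *
m=eyes.camera_model("wrist");cv2.imwrite("pics/w0.png",eyes.snapshot("wrist"))
import pickle;pickle.dump(m,open("w0.p","wb"))
for t in("bung_grip","pot","seal_left","seal_right"):
  print(t,[(np.round(d["location"],1).tolist(),round(d["p"],2)) for d in (spotter.place_of("wrist",t))][:3])
E
python3 -m crank '[0,0,0,-40,42,-3,1, 0,0,0,-7,7,0,1]'
python3 - <<'E'
from h import *
m=eyes.camera_model("wrist");im=eyes.snapshot("wrist");cv2.imwrite("pics/w1.png",im)
import pickle;pickle.dump(m,open("w1.p","wb"))
for t in("bung_grip","pot","seal_left","seal_right"):
  print(t,[(np.round(d["location"],1).tolist(),round(d["p"],2)) for d in (spotter.place_of("wrist",t))][:3])
for t in("bung_grip","pot"):
 for d in spotter.outline_of("wrist",t):
    c=cv2.findContours(d["region"].astype(np.uint8),0,1)[0];c=max(c,key=cv2.contourArea);print(t,d["rect"],d["p"],cv2.minAreaRect(c))
E
```

```text
bung_grip [([369.7, 234.5], 0.91), ([356.6, 302.5], 0.58)]
pot [([354.6, 202.2], 0.84)]
clock: 2.92
tool_pos: [0.625, 0.1716, 0.2791]
orientation: [180.0, -0.0, -165.1]
force: [-0.5, -0.2, -0.6]
opening: 0.0875
gripper_force: 0.0
bung_grip [([323.1, 190.4], 0.63), ([322.6, 271.0], 0.58)]
pot [([321.0, 171.9], 0.95)]Traceback (most recent call last):
  File "<stdin>", line 5, in <module>
ValueError: it knows: bung_grip, knob_center, pot, tray
Traceback (most recent call last):
ValueError: it knows: bung_grip, knob_center, pot, tray
```

View pics/w1.png

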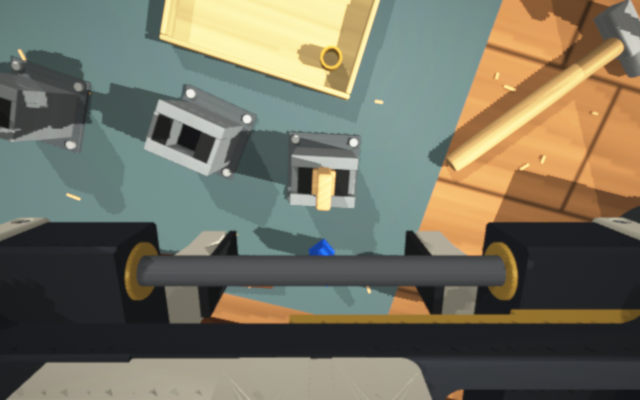

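The wrist view shows the tabbed bung at (325,190) in the pot at (322,175), nearly square with the tool. The blue part is at (322,250), and the open pot is on the left at (195,135).

```bash

python3 - <<'E'
from h import *
import pickle
a,b=[pickle.load(open(f,"rb")) for f in("w0.p","w1.p")]
print("grip",tri([ray(a,(369.7,234.5)),ray(b,(323.1,190.4))]).round(4),"pot",tri([ray(a,(354.6,202.2)),ray(b,(321,171.9))]).round(4))
im=cv2.imread("pics/w1.png")[110:230,270:380]
g=cv2.resize(im,None,fx=5,fy=5,interpolation=cv2.INTER_CUBIC);cv2.imwrite("pics/w1c.png",g)
E
```

```text
grip [0.6323 0.1755 0.1193] pot [ 0.6389  0.1758 -0.0276]
```

View pics/w1c.png

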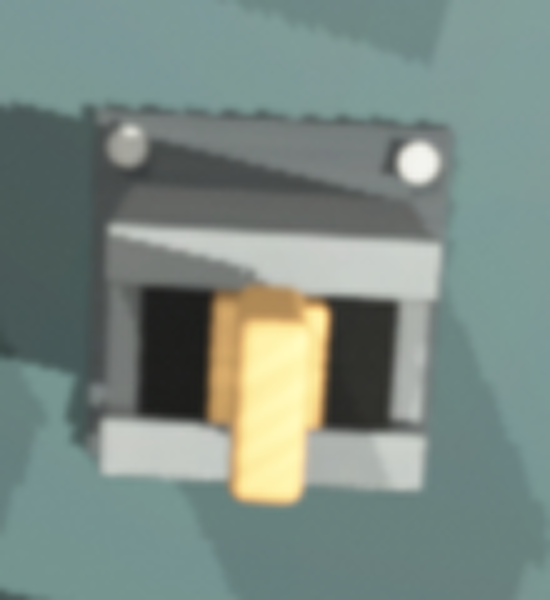

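The crop shows the rim corners at (291.6,155), (358.2,158), (354.8,208) and (290.2,204.6). The tab-top corners are about (318.6,173.6), (332,174), (330.6,210.4) and (316.6,210). The tab stands upright between the two black seals.

```bash

python3 - <<'E'
from h import *
import pickle
b=pickle.load(open("w1.p","rb"))
def f(ps,z):
    P=np.array([atz(ray(b,p),z)[:2] for p in ps]);
    v1=P[0]-P[1]+P[3]-P[2]; v2=P[0]-P[3]+P[1]-P[2]
    an=lambda v:np.degrees(np.arctan2(v[1],v[0]))
    print(P.mean(0).round(4),"sizes",np.linalg.norm(v1)/2,np.linalg.norm(v2)/2,an(v1),an(v2)); return P.mean(0)
f([(291.6,155),(358.2,158),(354.8,208),(290.2,204.6)],.09)
c=f([(318.6,173.6),(332,174),(330.6,210.4),(316.6,210)],.1445)
eyes.snapshot("scene");s=eyes.camera_model("scene")
print([(np.round(d["location"],1).tolist(),round(d["p"],2)) for d in spotter.place_of("scene","bung_grip")],"proj of tab centre:",proj(s,[*c,.122]))
E
```

```text
[0.6295 0.1756] sizes 0.07206832047767829 0.055810402875635656 -77.94474074587066 -167.65060252344193
[0.6279 0.1754] sizes 0.012800832112766544 0.034995305323351704 -76.80642725412795 -167.51920365306725
[([298.7, 244.1], 0.79), ([278.1, 296.5], 0.51)] proj of tab centre: [np.float64(305.0565721338213), np.float64(248.4349602363334)]
```

```bash

python3 -m crank '[0,0,0.045,-5,3,55,1, 0,0,0,0,0,55,1, 0,0,0,0,0,40,0.5, 0,0,0,0,0,23,0.5, 0,0,0,0,0,0,0.5]'
python3 - <<'E'
from h import *
delta([.629,.1755,.105],[180,0,-167.7])
m=eyes.camera_model("wrist");cv2.imwrite("pics/w2.png",eyes.snapshot("wrist"))
E
```

```text
clock: 3.8
tool_pos: [0.627, 0.1726, 0.1052]
orientation: [-179.9, -0.2, -167.8]
force: [0.3, -1.0, 0.9]
opening: 0.0632
gripper_force: 0.0
shift mm [-2.6  2.4  0.2] rotvec [-0.001 -0.003 -0.001]
```

View pics/w2.png

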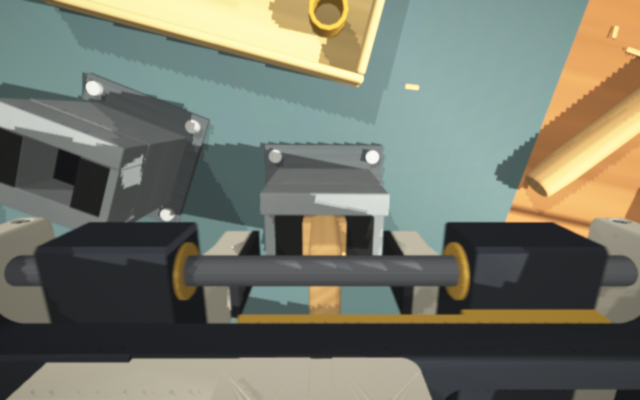

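The fingers straddle the tab, which is at column 325 with the finger midpoint at about 322. I make a small correction and close.

```bash

python3 -m crank '[0,0.003,0,-2.5,1.5,0,0.4, 0,0,0,0,0,0,0.2, 0,0,0,0,0,0,0.1, 0,0,0,0,0,0,0, 0,0,0,0,0,0,0]'
python3 -m crank '[0,0,0,0,0,0,0, 0,0,0,0,0,0,0]'
```

```text
clock: 4.47
tool_pos: [0.6305, 0.176, 0.1067]
orientation: [-180.0, -0.2, -167.7]
force: [0.8, -0.7, 0.9]
opening: 0.0133
gripper_force: 30.0
clock: 4.72
tool_pos: [0.6305, 0.176, 0.1067]
orientation: [-180.0, -0.2, -167.7]
force: [1.2, -2.1, 2.0]
opening: 0.014
gripper_force: 30.0
```

```bash

python3 -m crank '[0,0,0,0,0,-3,0, 0.055,0,0,0,2.4,0,0, 0.055,0,0,0,2.4,0,0, 0.055,0,0,0,2.4,0,0, 0.055,0,0,0,2.4,0,0]'
python3 -m crank '[0,0,0,0,0,0,0]'
```

```text
clock: 5.35
tool_pos: [0.6287, 0.1846, 0.1099]
orientation: [-167.2, -0.2, -167.7]
force: [0.4, -5.7, 4.7]
opening: 0.0137
gripper_force: 30.0
clock: 5.48
tool_pos: [0.6286, 0.1849, 0.1096]
orientation: [-167.2, -0.2, -167.6]
force: [2.4, -8.0, 4.1]
opening: 0.0136
gripper_force: 30.0
```

```bash

python3 -m crank '[-0.055,0,0,0,-2.4,0,0, -0.055,0,0,0,-2.4,0,0, -0.055,0,0,0,-2.4,0,0, -0.055,0,0,0,-2.4,0,0, 0,0,0,0,0,0,0]'
python3 -m crank '[-0.055,0,0,0,-2.4,0,0, -0.055,0,0,0,-2.4,0,0, -0.055,0,0,0,-2.4,0,0, -0.055,0,0,0,-2.4,0,0, 0,0,0,0,0,0,0]'
```

```text
clock: 6.1
tool_pos: [0.6308, 0.1758, 0.1104]
orientation: [179.9, -0.1, -167.8]
force: [0.0, 1.2, -0.5]
opening: 0.0141
gripper_force: 30.0
clock: 6.72
tool_pos: [0.6324, 0.1674, 0.1094]
orientation: [167.4, -0.2, -167.8]
force: [-1.6, 4.5, 1.6]
opening: 0.0135
gripper_force: 30.0
```

```bash

python3 -m crank '[-0.02,0,0,0,-1.2,0,0, 0,0,0,0,0,0,0]'
python3 -m crank '[0.075,0,0,0,3.6,0,0, 0.055,0,0,0,2.4,0,0, 0.055,0,0,0,2.4,0,0, 0.055,0,0,0,2.4,0,0, 0,0,0,0,0,0,0]'
python3 -m crank '[0,0,0,0,0,-2,0, 0,0,0,0,0,-2,0, 0,0,0,0,0,-1,0]'
```

```text
clock: 6.98
tool_pos: [0.6326, 0.1668, 0.1093]
orientation: [166.2, -0.2, -167.7]
force: [-2.1, 4.7, 3.1]
opening: 0.0138
gripper_force: 30.0
clock: 7.6
tool_pos: [0.6302, 0.1768, 0.1103]
orientation: [-179.9, -0.2, -167.5]
force: [0.2, -1.8, -1.1]
opening: 0.0139
gripper_force: 30.0
clock: 7.98
tool_pos: [0.6307, 0.1759, 0.116]
orientation: [180.0, -0.1, -167.7]
force: [-0.5, 0.1, -1.8]
opening: 0.0136
gripper_force: 30.0
```

```bash

python3 -m crank '[0,0,0,0,0,-3,0, 0,0,0,0,0,-6,0, 0,0,0,0,0,-10,0]'
python3 -m crank '[0,0,0,0,0,-40,0, 0,0,0,0,0,-50,0,0,0,0,0,0,-15,0,0,0,0,0,0,0,0]'
python3 - <<'E'
from h import *
m=eyes.camera_model("wrist");a=eyes.snapshot("wrist")
s=eyes.snapshot("scene");cv2.imwrite("pics/c3.png",np.vstack([cv2.resize(a,(480,300)),cv2.resize(s[100:350,150:550],(480,300))]))
t=eyes.camera_model("top");eyes.snapshot("top")
for d in spotter.outline_of("top","tray"):
    c=cv2.findContours(d["region"].astype(np.uint8),0,1)[0];c=max(c,key=cv2.contourArea);r=cv2.minAreaRect(c);print(r,atz(ray(t,r[0]),.03),d["p"])
E
```

```text
clock: 8.35
tool_pos: [0.6304, 0.1762, 0.1351]
orientation: [-180.0, -0.2, -167.7]
force: [-0.5, -0.2, -0.2]
opening: 0.0137
gripper_force: 30.0
clock: 8.85
tool_pos: [0.6312, 0.1766, 0.2413]
orientation: [179.9, -0.0, -167.7]
force: [-0.7, -0.2, -1.5]
opening: 0.0138
gripper_force: 30.0
((317.26416015625, 211.69020080566406), (94.324951171875, 73.47347259521484), 0.7638984322547913) [0.44065172 0.06809341 0.03      ] 0.9
((263.20001220703125, 120.60001373291016), (8.221921920776367, 12.016654968261719), 71.56504821777344) [0.66747308 0.19599934 0.03      ] 0.69
```

View pics/c3.png

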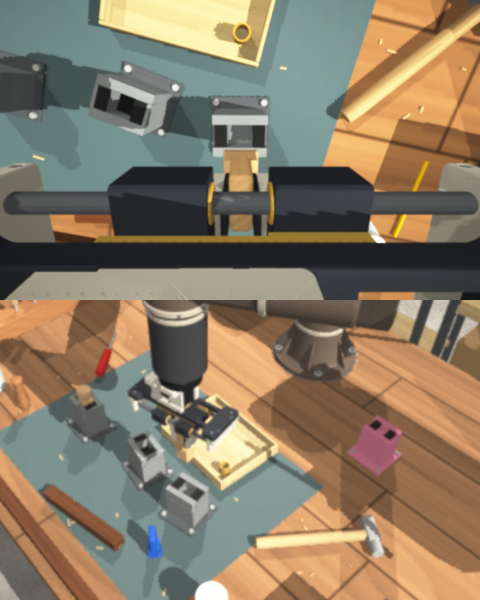

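The bung is out and hanging in the fingers, and the pot is empty with both seals pushed back. The knobbed bung is untouched.

```bash

python3 -m crank '[0,0,0,50,-16,0,0, 0,0,0,50,-16,0,0, 0,0,0,50,-16,0,0, 0,0,0,50,-16,30,0, 0,0,0,21,-8,40,0]'
python3 -m crank '[0,0,0,0,0,50,0, 0,0,0,0,0,40,0, 0,0,0,0,0,15,0, 0,0,0,0,0,0,0]'
python3 - <<'E'
from h import *
delta([.43,.06,.050],[180,0,-167.7])
E
```

```text
clock: 9.68
tool_pos: [0.4279, 0.0576, 0.1697]
orientation: [180.0, -0.1, -167.7]
force: [0.5, 0.8, -0.9]
opening: 0.0139
gripper_force: 30.0
clock: 10.18
tool_pos: [0.4284, 0.0579, 0.0637]
orientation: [-179.9, -0.4, -167.7]
force: [0.2, -0.1, 0.2]
opening: 0.0137
gripper_force: 30.0
shift mm [-2.1  1.7 13.7] rotvec [-0.002 -0.007  0.   ]
```

```bash

python3 -m crank '[0,0,0,0,0,8,0, 0,0,0,0,0,4,0, 0,0,0,0,0,2,0, 0,0,0,0,0,0,0]'
python3 -m crank '[0,0,0,0,0,0.5,0, 0,0,0,0,0,0,0]'
```

```text
clock: 10.68
tool_pos: [0.4298, 0.0588, 0.0515]
orientation: [180.0, -0.2, -167.7]
force: [-0.1, 0.7, -0.6]
opening: 0.0136
gripper_force: 30.0
clock: 10.92
tool_pos: [0.4298, 0.0588, 0.051]
orientation: [180.0, -0.2, -167.7]
force: [0.3, -0.8, -1.0]
opening: 0.0143
gripper_force: 30.0
```

```bash

python3 -m crank '[0,0,0,0,0,1,0, 0,0,0,0,0,0.5,0, 0,0,0,0,0,0,0]'
python3 -m crank '[0,0,0,0,0,1,0, 0,0,0,0,0,0.5,0, 0,0,0,0,0,0,0]'
```

```text
clock: 11.3
tool_pos: [0.4296, 0.0587, 0.0493]
orientation: [-180.0, -0.2, -167.7]
force: [-0.9, 0.4, -0.3]
opening: 0.0138
gripper_force: 30.0
clock: 11.68
tool_pos: [0.4299, 0.0588, 0.0486]
orientation: [-180.0, -0.2, -167.7]
force: [-3.6, 0.0, 11.5]
opening: 0.0139
gripper_force: 30.0
```

Contact with the tray floor (11.5 N). I ease off, release slowly and retreat.

```bash

python3 -m crank '[0,0,0,0,0,-0.7,0, 0,0,0,0,0,0,0.25, 0,0,0,0,0,0,0.5, 0,0,0,0,0,0,0.6,0,0,0,0,0,0,0.6]'
python3 -m crank '[0,0,0,0,0,-15,0.6, 0,0,0,0,0,-40,0.6, 0,0,0,0,0,-60,0.6, 0,0,0,0,0,-50,0.6, 0,0,0,0,0,0,0.6]'
python3 - <<'E'
from h import *
a=eyes.snapshot("wrist");s=eyes.snapshot("scene");cv2.imwrite("pics/c4.png",np.vstack([cv2.resize(a,(480,300)),cv2.resize(s[100:350,150:550],(480,300))]))
E
```

```text
clock: 12.3
tool_pos: [0.4297, 0.0588, 0.0485]
orientation: [-180.0, -0.2, -167.7]
force: [0.2, 0.6, 0.5]
opening: 0.0464
gripper_force: 0.0
clock: 12.92
tool_pos: [0.4323, 0.0598, 0.2176]
orientation: [179.9, 0.3, -167.7]
force: [-0.2, -0.1, -0.3]
opening: 0.0527
gripper_force: 0.0
```

View pics/c4.png

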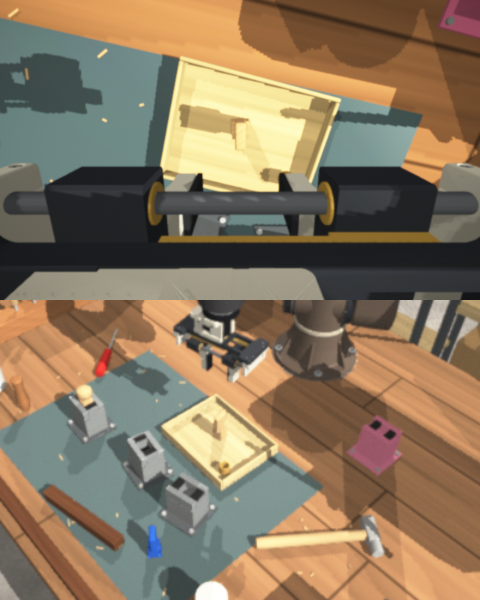

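The bung stands in the middle of the tray, the knobbed bung is in place, and the arm is clear of everything.

```bash
python3 -c "
from plant import ctrl;print(ctrl.close_job())"
```

```text
the job is handed in; nothing more can be done
None
```

The flat-tabbed bung was rocked to both sides, drawn out of its pot and stood upright in the middle of the tray. The round-knobbed bung is untouched, and the job was handed in after about 13 s of robot time.

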